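# Set, lock and apply the frame clamp's air pressure

## Robot

A 7-joint arm with a two-finger parallel gripper is mounted at the origin on the work surface. World frame = base frame: x ahead of the robot, y to its left, z up, the work surface at z = 0. Lengths are in m, angles in rad, forces in N, time in s.
With the tool pointing down it reaches from about 0.4 to 0.9 m from the base axis. Payload 5.5 kg.
Tool frame: the origin (TCP) lies at the very end of the fingers, on their centre line; the grasp point (between the pads) lies 19 mm behind it (bot.hold_point_z is the distance from the TCP to the grasp point, in m); z points along the fingers, y is the direction in which the jaws open and shut (so a half turn about z gives the same grasp; the last joint's range is limited). The gripper opens to 85 mm and grips with 20 to 120 N. Pads are 22 mm wide; open, the fingers measure 114 mm over their backs; the gripper's body (76 mm by 85 mm) begins 54 mm behind the grasp point. The pads swing forward as they close: fully open they stand 13 mm farther back than shut.
Start: joints at [-0.879, 0.501, -0.427, 1.55, 0.221, 1.138, -0.21], TCP at [0.27, 0.591, 0.231] pointing down, gripper open.
Joint ranges: [-2.88, 2.88], [-0.31, 2.03], [-1.54, 1.56], [0.2, 2.42], [-1.41, 4.55], [0.19, 2.02], [-2.57, 2.57]. Speed limits (rad/s): [2.57, 2.57, 3.14, 3.14, 3.14, 3.14, 3.14].

## Interface

Orientations are given as a rotation vector (axis times angle).
In Python, from workcell import bot gives the robot as it stands.
- The arm moves only by the shell command python3 -m creep 'ROWS' [OPENING] [FORCE]. ROWS is JSON, a list that holds one entry, the list of rows, each a list of 6 numbers: the shift along the tool's x, y, z in cm, then the turn, a rotation vector about the tool's x, y, z in degrees. In form: [[[dx, dy, dz, ax, ay, az], ...]]. A call has 1 to 12 rows; each row is the pose to reach, as a shift and turn from the pose measured when the call began, along the tool's axes at that moment; what a row does not reach only later rows make up. A row lasts 1/8 s, in which the tool goes at most 62.5 mm and 10.7 degrees, less where a joint would pass 70% of its speed; a pose out of reach is approached as far as the arm can. A call with a gripper value outside its range is refused whole. OPENING is the opening, from 0 (shut) to 1 (fully open), set as the call begins (- or left out, the last holds). The fingers move at their own pace and stop on an object; FORCE is the grip in N (left out, the last holds). Time passes only in rows, so rows that repeat a pose let the fingers close. It gives the time, the measured TCP pose, the force and the opening at its end, in the units of the state.
- bot.get_obs(): the state, without advancing time (a new reading comes with each control period).
- bot.read_camera(name): name is "side" or "top"; returns a dict with "img" (384x512x3 uint8, red, green, blue), "fov_y" (degrees; the focal length in pixels is half the picture's height over the tangent of half this angle, whatever the lens; pixels are square), "cx", "cy" (the principal point, pixels), "world_to_cam" (4x4, takes a point from world to camera coordinates). Camera axes: x right, y down, z forward; pixel columns grow to the right and rows downward; lengths in m; the calibration is good to about 2 mm. A picture is of the moment at which its call begins. There is no depth.
- bot.finish_job(): hands the job in, once; it reports no verdict.
Trained networks look in the newest picture that a camera, given by its name, has taken for a name from the list of things; names that differ only in an ending like _2 or _b are one class to them, and where a whole thing is asked for, a point or a joint stands for the part that bears it (a point fixed in the world has none). Each returns a list of dicts, best first, with "score" (0 to 1); they miss things now and then, are a little off and sometimes report something else, mostly with a low value. They report only what shows in the picture. A call takes as long as a camera call.
- bot.recognise(camera, label): "rect" ([centre column, centre row, width, height] in pixels, round what is visible of it).
- bot.masks_of(camera, label): "region" (384x512 bool, what is visible of it) and "rect" ([centre column, centre row, width, height] in pixels, round what is visible of it).
- bot.landmark_of(camera, label): "location" ([column, row] in pixels: a listed point, or the origin of a listed thing).
The state is a dict: "t": time; "joint_pos": joint angles; "joint_vel": joint speeds; "joint_efforts": joint torques, N m; "position": TCP position; "tcp_rot": TCP orientation; "ft_force": force on the tool from outside, world axes, zero at the start; "moment": the same for the moment, N m; "gripper_width": opening from 0.0 (shut) to 1.0 (fully open).
Only numpy, scipy, OpenCV 4.12 (cv2) and the standard library are available. Lean on these libraries where they do the work, as an engineer would, in place of code of your own. Each camera call takes 0.05 s, during which the arm holds its last target. There are 200 camera calls.

## Task

The glued stool frame is ready in the air clamp. Turn the regulator knob on the control box until the gauge's black needle lies over the red set hand, pull the knob up until it clicks out and locks, then throw the clamp's red-balled lever all the way over to close the clamp. Leave the other things on the bench as they are.

Things in the scene. Friction and masses are not known exactly. Their poses are not given: they have to be found in the camera images.
- knob_grip (a point): Round black fluted regulator knob, 40 mm diameter, 36 mm tall, on a vertical axis, on the right half of the grey control box's flat top (box 200 x 300 x 100 mm high). This point is on the knob's axis, 22 mm above its underside and 14 mm below its top; with the knob down it is 29 mm above the box's top. A collar of 54 mm diameter, 6 mm high, lies under the knob. Nothing else within 80 mm of the knob stands on the box. Grip the knob across its diameter from above.
- knob_turn (a joint): Regulator knob angle in rad, 0 to 5.0, growing clockwise seen from above (clockwise raises the pressure). It turns against light friction (0.06 N m), stays where left, and can be regripped as often as needed. The needle turns 0.75 rad, clockwise, per 1 rad of the knob.
- knob_pull (a joint): How far the knob is pulled up, in m: 0 = down, free to turn; 0.008 = out, locked, with an orange band showing under the knob. A detent holds it at either end: about 8 N lifts it, and past half travel it snaps up by itself. When out, a friction lock holds the knob's angle (it then takes about three times the torque to turn).
- gauge_center (a point): Centre of the round pressure gauge (104 mm over its dark bezel, white dial, face up, 14 mm high) on the left half of the control box's top, level with the needle. Zero tick at the lower left as seen from the robot, the scale runs 270 degrees clockwise.
- needle (a joint): Black gauge needle angle in rad from the zero tick, growing clockwise; 0 to 4.71 is the full scale of ten equal large divisions. Behind a window: it cannot be touched.
- set_hand (a joint): Red set hand on the same gauge, under the needle, angle in rad from the zero tick, same scale. It is the pressure wanted; it does not move. Behind the window too.
- needle_tip (a point): Point near the outer end of the black needle, 40 mm from the gauge's centre; its x axis points outward along the needle.
- set_hand_tip (a point): Point near the outer end of the red set hand (5 mm wide at its outer part), 42 mm from the gauge's centre; its x axis points outward along the hand.
- lever_ball (a point): Centre of the red ball, 27 mm diameter, on the end of the hand lever (9 mm steel rod, 85 mm from pivot to ball centre) of the valve on the clamp's blue base plate.
- lever_pivot (a point): Pivot of the lever, on top of the valve, 67 mm above the bench; fixed to the clamp. Its x axis is the way the ball is to be thrown (level, roughly away from the robot), its y axis is the hinge line. The valve top, 52 x 36 mm, is level with it; nothing else within 60 mm of the lever's swing stands more than 72 mm above the bench.
- lever (a joint): Lever angle in rad: 0 = leaning 0.5 rad back towards the plate's front edge (released), 1.0 = leaning 0.5 rad the other way (clamp closed). Detented: it takes about 2 N at the ball and snaps over to the end once past half-way. The clamp's ram moves with it.

How it is judged:
By the outcome, as a careful person would: the job done as asked, in the order asked, and still so for the second after the job is handed in, with the robot touching nothing.
It also fails if it takes over 72 s, if anything falls off the work surface, if the arm or the gripper's body presses on something with over 40 N, if the wrist force passes 120 N, or if a joint passes its speed limit or range.

## Working session

There is one attempt and no reset: what is moved stays moved. The work goes in short steps, Python scripts to look and compute and a shell command to move; the robot and the scene stay as the last step left them, time stands still between calls to the robot, and variables do not carry over. Pictures are saved under pics/ and viewed, about 8 in all and at most 12, crops included, and the job is handed in when it is done.

```bash
mkdir -p pics; ls; cat > h.py <<'E'
import numpy as np, cv2
from scipy.spatial.transform import Rotation as R
from workcell import bot
def ray(c,uv):
    f=c["img"].shape[0]/2/np.tan(np.radians(c["fov_y"])/2); M=np.array(c["world_to_cam"])
    d=M[:3,:3].T@np.array([(uv[0]-c["cx"])/f,(uv[1]-c["cy"])/f,1]); o=-M[:3,:3].T@M[:3,3]
    return o,d/np.linalg.norm(d)
def at_z(c,uv,z):
    o,d=ray(c,uv); return o+d*(z-o[2])/d[2]
def tri(rays):
    A=sum(np.eye(3)-np.outer(d,d) for o,d in rays); b=sum((np.eye(3)-np.outer(d,d))@o for o,d in rays)
    return np.linalg.solve(A,b)
def proj(c,p):
    M=np.array(c["world_to_cam"]);q=M[:3,:3]@np.array(p)+M[:3,3]
    f=c["img"].shape[0]/2/np.tan(np.radians(c["fov_y"])/2)
    return np.array([c["cx"],c["cy"]])+f*q[:2]/q[2]
def to_tool(p):
    s=bot.get_obs(); return R.from_rotvec(s["tcp_rot"]).inv().apply(np.array(p)-s["position"])*100
E
python3 - <<'E'
from h import *
np.set_printoptions(precision=4,suppress=True)
s=bot.get_obs();print(s["t"],s["position"],R.from_rotvec(s["tcp_rot"]).as_matrix(),s["gripper_width"],bot.hold_point_z)
C={}
for n in("top","side"):
    C[n]=bot.read_camera(n);cv2.imwrite(f"pics/{n}0.png",C[n]["img"][...,::-1])
    print(n,C[n]["fov_y"],-np.array(C[n]["world_to_cam"])[:3,:3].T@np.array(C[n]["world_to_cam"])[:3,3])
for l in("knob_grip","gauge_center","needle_tip","set_hand_tip","lever_ball","lever_pivot"):
    rs=[]
    for n in C:
        r=bot.landmark_of(n,l)
        for q in r[:2]:print(l,n,q["location"],round(q["score"],2))
        if r: rs.append(ray(C[n],r[0]["location"]))
    if len(rs)==2:print("  tri",tri(rs))
E
```

```text
pics
0.0 [0.27   0.5905 0.2303] [[-0.9095  0.4158 -0.0009]
 [ 0.4158  0.9095 -0.0018]
 [ 0.0001 -0.002  -1.    ]] 0.9974771017063913 0.0187
top 54.04589902407724 [ 0.3889 -0.0012  1.0831]
side 56.28656925071361 [ 0.2341 -0.6333  0.5533]
knob_grip top [190.1, 172.1] 0.81
knob_grip side [247.8, 161.8] 0.49
  tri [0.5645 0.1703 0.1281]
gauge_center top [134.2, 164.5] 0.92
gauge_center side [233.6, 148.2] 0.7
  tri [0.5862 0.3251 0.1021]
set_hand_tip side [348.0, 322.6] 0.33
lever_ball top [407.3, 202.6] 0.47
lever_ball side [349.3, 323.7] 0.56
  tri [ 0.4837 -0.3799  0.1402]
lever_pivot top [391.5, 191.4] 0.87
lever_pivot side [364.8, 340.1] 0.94
lever_pivot side [237.2, 147.8] 0.65
  tri [ 0.5254 -0.3699  0.0689]
```

View pics/top0.png

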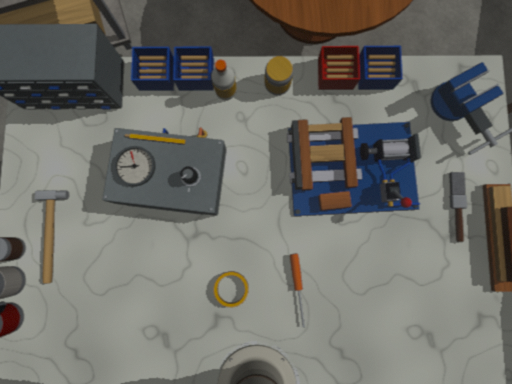

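View pics/side0.png

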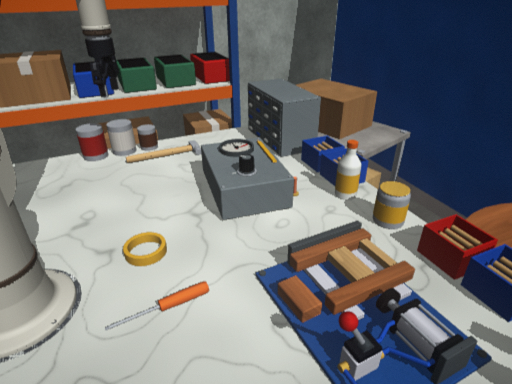

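```bash
python3 - <<'E'
from h import *
T=bot.read_camera("top");S=bot.read_camera("side")
p=bot.get_obs()["position"]
print(proj(T,p),proj(S,p),proj(T,[0,0,0]),T["cx"],T["cy"])
g=[.5862,.3251,.112]
a=proj(T,g).astype(int);b=proj(S,g).astype(int)
print(a,b)
f=lambda im,c,r:cv2.resize(im[c[1]-r:c[1]+r,c[0]-r:c[0]+r],(400,400),interpolation=cv2.INTER_CUBIC)
cv2.imwrite("pics/g0.png",np.hstack([f(T["img"],a,25),f(S["img"],b,25)])[...,::-1])
E
```

```text
[-11.34167913 295.97886813] [110.55363353  96.75234466] [256.82747391 385.30155787] 255.16534639349064 191.44628660175795
[132 165] [235 144]
```

View pics/g0.png

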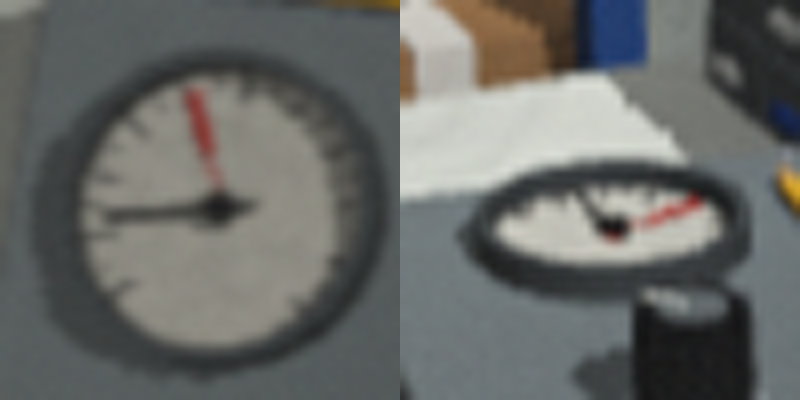

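The needle lies at about 9 o'clock and the red hand at about 11:40, so the needle is roughly 83° short and the knob needs about 111° clockwise. Next I work out the approach move.

```bash
python3 - <<'E'
from h import *
print(to_tool([.5645,.1703,.22]))
E
```

```text
[-44.25987619 -26.0440752    1.13175353]
```

```bash
python3 -m creep '[[[-5,-3,0.1,0,0,0],[-10,-6,0.2,0,0,0],[-15,-9,0.3,0,0,0],[-20,-12,0.5,0,0,0],[-25,-15,0.6,0,0,0],[-30,-18,0.7,0,0,0],[-35,-21,0.9,0,0,0],[-40,-24,1,0,0,0],[-44.3,-26,1.1,0,0,0],[-44.3,-26,1.1,0,0,0],[-44.3,-26,1.1,0,0,0]]]' 1 40
python3 - <<'E'
from h import *
np.set_printoptions(precision=4,suppress=True)
s=bot.get_obs();print(s["joint_pos"],R.from_rotvec(s["tcp_rot"]).as_matrix(),s["ft_force"])
T=bot.read_camera("top");S=bot.read_camera("side")
cv2.imwrite("pics/a.png",np.hstack([T["img"][90:290,80:330],S["img"][60:260,130:380]])[...,::-1])
r=[]
for n,c in(("top",T),("side",S)):
    for q in bot.landmark_of(n,"knob_grip")[:2]: print(n,q)
E
```

```text
t: 2.17
position: [0.5647, 0.171, 0.2202]
tcp_rot: [-0.668, -3.069, -0.001]
ft_force: [0.2, 0.9, -0.1]
gripper_width: 1.003
[-0.1295  0.3853 -0.2672  1.7225  0.1138  1.0493  0.7072] [[-0.9095  0.4158 -0.0005]
 [ 0.4158  0.9095  0.0007]
 [ 0.0007  0.0004 -1.    ]] [ 0.2482  0.8688 -0.0853]
top {'location': [187.9, 171.4], 'score': 0.41}
top {'location': [390.9, 193.9], 'score': 0.26}
side {'location': [247.8, 162.4], 'score': 0.59}
```

View pics/a.png

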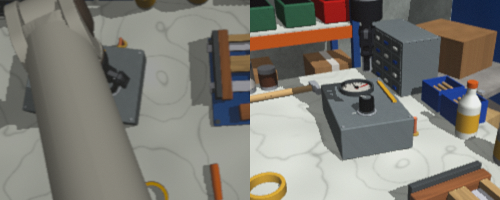

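```bash
python3 -m creep '[[[0,0,0,0,0,-10],[0,0,0,0,0,-20],[0,0,1,0,0,-30],[0,0,2,0,0,-40],[0,0,3,0,0,-50],[0,0,4,0,0,-60],[0,0,5,0,0,-60],[0,0,5,0,0,-60]]]' 1 40
python3 - <<'E'
from h import *
np.set_printoptions(precision=4,suppress=True)
s=bot.get_obs();print(s["joint_pos"],R.from_rotvec(s["tcp_rot"]).as_matrix()[:,0],to_tool([.5645,.1703,.110]))
r=[]
for n in("top","side"):
    c=bot.read_camera(n)
    for q in bot.landmark_of(n,"knob_grip")[:1]: print(n,q,proj(c,[.5645,.1703,.128]))
cv2.imwrite("pics/b.png",cv2.resize(c["img"][90:210,190:310],(600,600),interpolation=cv2.INTER_CUBIC)[...,::-1])
E
```

```text
t: 3.38
position: [0.5634, 0.1724, 0.1696]
tcp_rot: [0.956, -2.991, -0.001]
ft_force: [-0.9, -0.8, -0.9]
gripper_width: 1.001
[ 0.0111  0.4671 -0.4578  1.763   0.2427  0.9693  1.6465] [-0.8147 -0.5799  0.0013] [ 0.0276 -0.2416  5.9633]
side {'location': [247.1, 163.4], 'score': 0.49} [248.1848 161.774 ]
```

View pics/b.png

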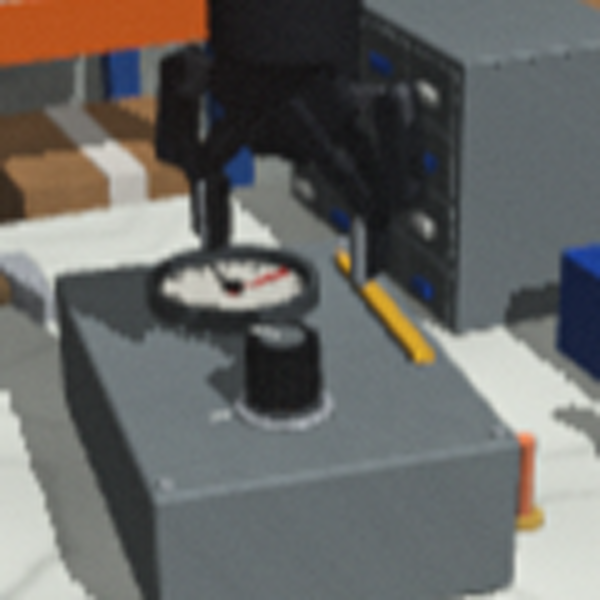

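```bash
python3 -m creep '[[[0,-0.2,2,0,0,0],[0,-0.2,4,0,0,0],[0,-0.2,5.8,0,0,0],[0,-0.2,5.8,0,0,0]]]' 1 40; python3 -m creep '[[[0,0,0,0,0,0],[0,0,0,0,0,0],[0,0,0,0,0,0],[0,0,0,0,0,0],[0,0,0,0,0,0],[0,0,0,0,0,0]]]' 0 40
python3 - <<'E'
from h import *
np.set_printoptions(precision=4,suppress=True)
s=bot.get_obs();print(s["t"],s["position"],s["ft_force"],s["moment"],s["gripper_width"])
c=bot.read_camera("side")
cv2.imwrite("pics/c.png",cv2.resize(c["img"][90:210,190:310],(600,600),interpolation=cv2.INTER_CUBIC)[...,::-1])
E
```

```text
t: 4.08
position: [0.5639, 0.1704, 0.1103]
tcp_rot: [0.958, -2.988, -0.001]
ft_force: [-0.9, -0.9, 0.0]
gripper_width: 0.998
t: 4.82
position: [0.562, 0.1747, 0.1119]
tcp_rot: [0.962, -2.987, -0.008]
ft_force: [-7.5, 6.1, 9.0]
gripper_width: 0.452
4.825 [0.562  0.1747 0.1119] [-7.5108  6.0827  9.0289] [ 1.41    1.6874 -0.0517] 0.45189570917390354
```

View pics/c.png

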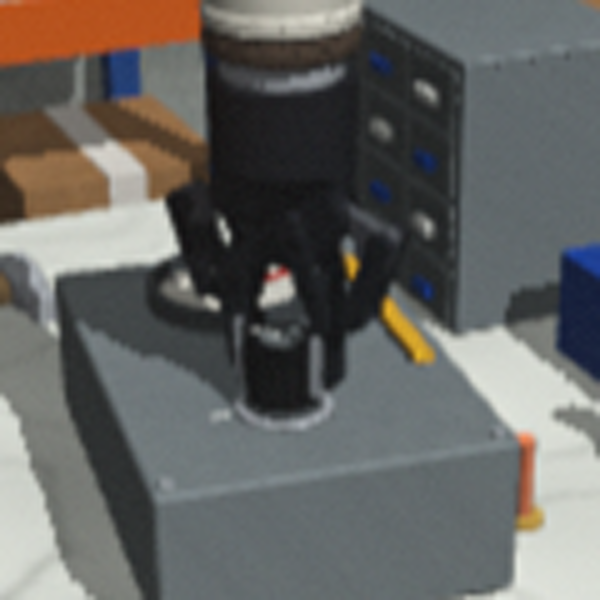

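```bash
python3 -m creep '[[[0,0,0,0,0,10],[0,0,0,0,0,20],[0,0,0,0,0,30],[0,0,0,0,0,40],[0,0,0,0,0,50],[0,0,0,0,0,60],[0,0,0,0,0,70],[0,0,0,0,0,80],[0,0,0,0,0,90],[0,0,0,0,0,100],[0,0,0,0,0,110],[0,0,0,0,0,110]]]' 0 40
cat > gauge.py <<'E'
from h import *
# rectify gauge plane: headings clockwise from +x world (away from robot)
def ang(img,c,g,z,pred,r0,r1):
    K=8000; n=500  # 0.125 mm... px: u = left(-y), v= -x
    H=[];P=[]
    for dx,dy in((-.05,-.05),(-.05,.05),(.05,.05),(.05,-.05)):
        H.append(proj(c,[g[0]+dx,g[1]+dy,z]));P.append([(.06-dy)*4000,(.06-dx)*4000])
    M=cv2.getPerspectiveTransform(np.float32(H),np.float32(P))
    return cv2.warpPerspective(img,M,(480,480),flags=cv2.INTER_CUBIC)
def measure(name,c,img,g=(.5862,.3251),z=.112):
    w=ang(img,c,g,z,None,0,0).astype(float)
    return w
E
python3 - <<'E'
from gauge import *
s=bot.get_obs();print(s["joint_pos"],s["moment"])
T=bot.read_camera("top");S=bot.read_camera("side")
t0=cv2.imread("pics/top0.png")[...,::-1].copy()
g0=ang(t0,T,(.5862,.3251),.112,0,0,0)
cv2.imwrite("pics/d.png",np.hstack([g0,cv2.resize(S["img"][90:210,190:310],(480,480),interpolation=cv2.INTER_CUBIC)])[...,::-1][:, :])
im=cv2.imread("pics/d.png");cv2.imwrite("pics/d.png",cv2.resize(im,(800,400)))
E
```

```text
t: 6.38
position: [0.5604, 0.1712, 0.1119]
tcp_rot: [-1.898, -2.496, 0.009]
ft_force: [-4.8, -7.7, 3.7]
gripper_width: 0.456
[-0.35205536  0.50003248  0.01428086  1.81628433 -0.01210767  0.83390551
 -0.06084106] [-1.61726012  0.86645044 -0.02867106]
```

View pics/d.png

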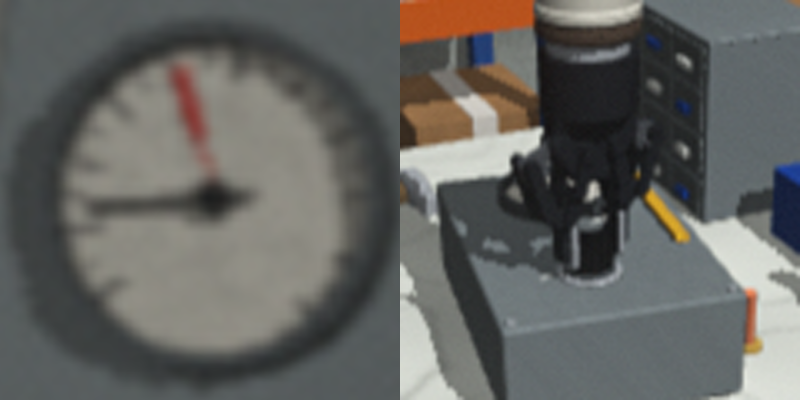

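```bash
python3 -m creep '[[[0,0,0,0,0,0],[0,0,0,0,0,0],[0,0,0,0,0,0],[0,0,0,0,0,0]]]' 1 40; python3 -m creep '[[[0,0,-3,0,0,0],[0,0,-7,0,0,0],[-5,-1.4,-9,0,0,0],[-10,-2.8,-9,0,0,0],[-16,-4.4,-9,0,0,0],[-22,-6,-9,0,0,0],[-24,-6.7,-9,0,0,0],[-24,-6.7,-9,0,0,0]]]'
cat > look.py <<'E'
import sys
from gauge import *
T=bot.read_camera("top")
t0=cv2.imread("pics/top0.png")[...,::-1].copy()
def fit(mask):
    ys,xs=np.nonzero(mask); v=cv2.fitLine(np.float32(np.c_[xs,ys]),cv2.DIST_HUBER,0,.01,.01).ravel()
    return np.degrees(np.arctan2(v[0],-v[1]))%180,len(xs),np.mean(xs),np.mean(ys)
out=[]
for im in(t0,T["img"]):
    w=ang(im,T,(.5867,.3217),.112,0,0,0);f=w.astype(int)
    yy,xx=np.mgrid[:480,:480];r=np.hypot(xx-240,yy-240)
    red=(f[...,0]-f[...,1]>40)&(r<175)
    dark=(f.max(2)<75)&(r<140)
    print("red",fit(red) if red.sum()>20 else None,"dark",fit(dark))
    w=w.copy();out.append(w)
o=cv2.resize(np.hstack(out),(800,400));cv2.imwrite(f"pics/{sys.argv[1]}.png",o[...,::-1])
for n in("needle_tip","set_hand_tip"):
    for q in bot.landmark_of("top",n)[:1]:print(n,q)
E
python3 look.py e
```

```text
t: 6.98
position: [0.5606, 0.1716, 0.1121]
tcp_rot: [-1.895, -2.498, 0.008]
ft_force: [0.7, -0.3, -0.6]
gripper_width: 1.003
t: 7.98
position: [0.5613, -0.0799, 0.2022]
tcp_rot: [-1.901, -2.494, 0.009]
ft_force: [0.0, 0.6, 0.3]
gripper_width: 1.001
red (np.float32(163.57576), 1732, np.float64(213.1945727482679), np.float64(125.76501154734412)) dark (np.float32(86.117676), 2088, np.float64(230.28352490421457), np.float64(242.67768199233717))
red (np.float32(164.49174), 918, np.float64(208.07734204793027), np.float64(114.4400871459695)) dark (np.float32(175.6102), 1632, np.float64(240.81985294117646), np.float64(241.01164215686273))
needle_tip {'location': [132.2, 152.6], 'score': 0.43}
set_hand_tip {'location': [187.6, 172.0], 'score': 0.31}
```

View pics/e.png

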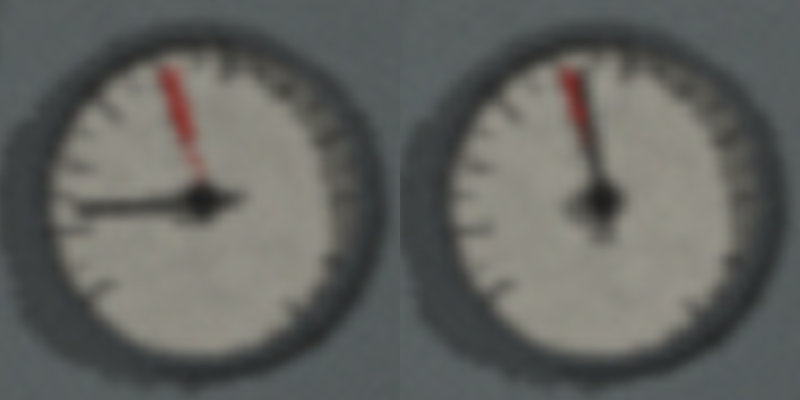

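The needle has overshot by about 6–6.5°, lying just right of the red hand, so the knob needs to go back about 8.5°.

```bash
python3 -m creep '[[[5,1.4,0,0,0,0],[10,2.7,0,0,0,0],[15,4.1,0,0,0,0],[20,5.4,0,0,0,0],[24.4,6.6,0,0,0,0],[24.4,6.6,2,0,0,0],[24.4,6.6,5,0,0,0],[24.4,6.6,8,0,0,0],[24.4,6.6,8.9,0,0,0],[24.4,6.6,8.9,0,0,0]]]' 1 40 && python3 -m creep '[[[0,0,0,0,0,0],[0,0,0,0,0,0],[0,0,0,0,0,0],[0,0,0,0,0,0],[0,0,0,0,0,0],[0,0,0,0,0,0]]]' 0 40 && python3 -m creep '[[[0,0,0,0,0,-4],[0,0,0,0,0,-8.5],[0,0,0,0,0,-8.5],[0,0,0,0,0,-8.5]]]'
```

```text
t: 9.38
position: [0.5576, 0.179, 0.1132]
tcp_rot: [-1.888, -2.501, 0.007]
ft_force: [-0.1, -0.2, 0.6]
gripper_width: 0.997
t: 10.12
position: [0.5579, 0.1792, 0.1144]
tcp_rot: [-1.889, -2.501, 0.006]
ft_force: [-1.7, 0.2, 4.7]
gripper_width: 0.453
t: 10.62
position: [0.5571, 0.1789, 0.1145]
tcp_rot: [-1.699, -2.632, 0.007]
ft_force: [-4.2, -1.0, 2.5]
gripper_width: 0.451
```

```bash
python3 -m creep '[[[0,0,0,0,0,0],[0,0,0,0,0,0],[0,0,0,0,0,0],[0,0,0,0,0,0]]]' 1 40; python3 -m creep '[[[0,0,-3,0,0,0],[0,0,-7,0,0,0],[-5,-2.2,-9,0,0,0],[-10,-4.5,-9,0,0,0],[-15,-6.8,-9,0,0,0],[-20,-9,-9,0,0,0],[-22.8,-10.3,-9,0,0,0],[-22.8,-10.3,-9,0,0,0]]]'
cat >> look.py <<'E'
# tip offsets in annulus
for w,k in zip(out,"ab"):
    f=w.astype(int);s=(r>90)&(r<140)&(yy<200)
    for nm,m in(("red",f[...,0]-f[...,1]>40),("dark",f.max(2)<85)):
        a=np.degrees(np.arctan2(xx-240,240-yy));q=m&s&(a>-45)&(a<20)
        if q.sum()>5:print(k,nm,a[q].mean(),a[q].min(),a[q].max(),q.sum())
cv2.imwrite(f"pics/{sys.argv[1]}.png",cv2.resize(np.hstack([o[60:420,100:380] for o in out]),(800,514))[...,::-1])
E
python3 look.py f
```

```text
t: 11.12
position: [0.5574, 0.1789, 0.1145]
tcp_rot: [-1.7, -2.632, 0.006]
ft_force: [0.0, -0.4, 0.4]
gripper_width: 1.001
t: 12.12
position: [0.5578, -0.0755, 0.2043]
tcp_rot: [-1.709, -2.627, 0.008]
ft_force: [0.3, -0.4, -0.2]
gripper_width: 0.997
red (np.float32(163.57576), 1732, np.float64(213.1945727482679), np.float64(125.76501154734412)) dark (np.float32(86.117676), 2088, np.float64(230.28352490421457), np.float64(242.67768199233717))
red None dark (np.float32(163.67763), 1756, np.float64(239.42027334851937), np.float64(237.36446469248293))
needle_tip {'location': [132.8, 152.9], 'score': 0.44}
a red -13.090253168381816 -18.939004260240065 -6.271077449501146 1058
b dark -16.140863554952492 -20.0260890941166 -11.433681265426673 623
```

View pics/f.png

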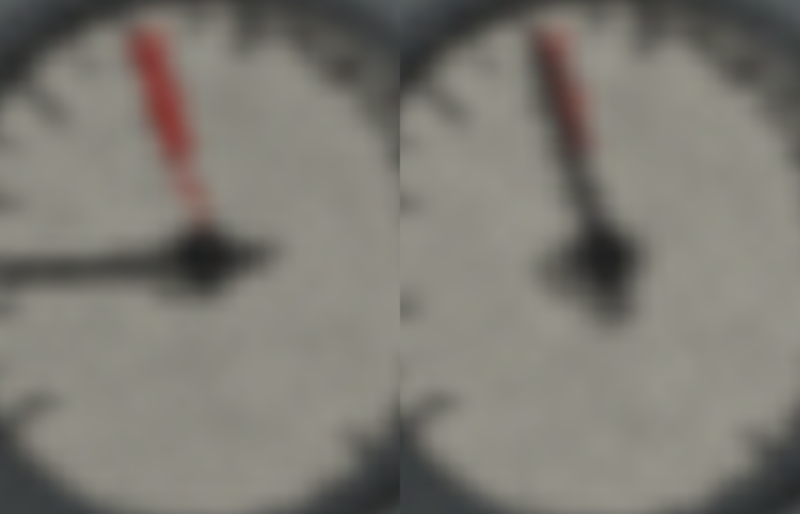

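```bash
cat > fine.py <<'E'
from gauge import *
c=bot.read_camera("top");N=6
cur=np.mean([c["img"].astype(np.float32)]+[bot.read_camera("top")["img"].astype(np.float32) for _ in range(N-1)],0)
t0=cv2.imread("pics/top0.png")[...,::-1].astype(np.float32)
f=lambda im:ang(im,c,(.5867,.3217),.112,0,0,0)
A,B=f(t0),f(cur)
def fit(W,rows):
    X=[];Y=[]
    for y in rows:
        pred=240-(240-y)*.28; x=np.arange(int(pred-30),int(pred+30)); w=W[y,x]; w=np.clip(w-0.35*w.max(),0,None)
        X.append((w*x).sum()/w.sum());Y.append(240-y)
    p,cov=np.polyfit(Y,X,1,cov=True); return np.degrees(np.arctan(p[0])),np.degrees(cov[0,0]**.5),np.polyval(p,[0,60,130])
red=A[...,0]-A[...,1]; 
for lo,hi in((95,155),(90,185)): print("red t0",fit(red,range(lo,hi)))
redB=B[...,0]-B[...,1];bg=np.median(B[150:330,260:330,0])
for lo,hi in((110,200),(100,180),(120,205)): print("needle",fit(bg-B[...,0],range(lo,hi)))
# initial needle, to check set angle: columns
E
python3 fine.py
```

```text
red t0 (np.float64(-16.40063038260637), np.float64(0.1280368784296151), array([246.71013518, 229.05045754, 208.4475003 ]))
red t0 (np.float64(-15.33938366559492), np.float64(0.1021024379680307), array([244.32593655, 227.86745656, 208.66589656]))
needle (np.float64(-16.5975794502026), np.float64(0.17403125910358566), array([240.70191556, 222.81789873, 201.95321244]))
needle (np.float64(-15.86827600462725), np.float64(0.22751365018528508), array([239.41717511, 222.36163684, 202.46350886]))
needle (np.float64(-17.061587654318604), np.float64(0.17365532966289418), array([241.31344641, 222.89905949, 201.41560809]))
```

Fits put the needle about 1–1.5° short of the red hand. I'll go back, regrip, add about 2° on the knob and then pull.

```bash
python3 -m creep '[[[5,2.2,0,0,0,0],[10,4.5,0,0,0,0],[15,6.8,0,0,0,0],[20,9,0,0,0,0],[22.4,10.1,1,0,0,0],[22.4,10.1,3,0,0,0],[22.4,10.1,4,0,0,0],[22.4,10.1,4,0,0,0]]]' 1 40; python3 -c "
from h import *
print(to_tool([.560,.173,.1125]))"
```

```text
t: 13.58
position: [0.5568, 0.1747, 0.1638]
tcp_rot: [-1.698, -2.632, 0.008]
ft_force: [-0.2, -0.0, 0.7]
gripper_width: 1.002
[-0.31097145  0.27045196  5.1257021 ]
```

```bash
python3 -m creep '[[[-0.3,0.3,2,0,0,0],[-0.3,0.3,4,0,0,0],[-0.3,0.3,5,0,0,0],[-0.3,0.3,5,0,0,0]]]' 1 60 && python3 -m creep '[[[0,0,0,0,0,0],[0,0,0,0,0,0],[0,0,0,0,0,0],[0,0,0,0,0,0],[0,0,0,0,0,0],[0,0,0,0,0,0]]]' 0 60 && python3 -m creep '[[[0,0,0,0,0,2],[0,0,0,0,0,2],[0,0,0,0,0,2]]]'
```

```text
t: 14.08
position: [0.5597, 0.1727, 0.1127]
tcp_rot: [-1.698, -2.63, 0.011]
ft_force: [-0.1, -0.2, 0.0]
gripper_width: 0.993
t: 14.82
position: [0.5598, 0.1727, 0.1138]
tcp_rot: [-1.698, -2.631, 0.01]
ft_force: [-2.6, -1.1, 5.3]
gripper_width: 0.453
t: 15.2
position: [0.5598, 0.1727, 0.1138]
tcp_rot: [-1.744, -2.601, 0.011]
ft_force: [-2.0, -1.1, 1.0]
gripper_width: 0.449
```

```bash
python3 -m creep '[[[0,0,0,0,0,0],[0,0,0,0,0,0],[0,0,0,0,0,0],[0,0,0,0,0,0]]]' 1 60; python3 -m creep '[[[0,0,-3,0,0,0],[0,0,-7,0,0,0],[-5,-2,-9,0,0,0],[-10,-4.1,-9,0,0,0],[-15,-6.2,-9,0,0,0],[-20,-8.2,-9,0,0,0],[-22.8,-9.5,-9,0,0,0],[-22.8,-9.5,-9,0,0,0]]]'
python3 fine.py; python3 look.py g
```

```text
t: 15.7
position: [0.5599, 0.1727, 0.1139]
tcp_rot: [-1.744, -2.601, 0.01]
ft_force: [-0.6, 0.6, -0.6]
gripper_width: 0.998
t: 16.7
position: [0.5592, -0.0784, 0.204]
tcp_rot: [-1.753, -2.596, 0.012]
ft_force: [0.4, 1.4, 0.5]
gripper_width: 1.001
red t0 (np.float64(-16.40063038260637), np.float64(0.1280368784296151), array([246.71013518, 229.05045754, 208.4475003 ]))
red t0 (np.float64(-15.33938366559492), np.float64(0.1021024379680307), array([244.32593655, 227.86745656, 208.66589656]))
needle (np.float64(-14.51718982502853), np.float64(0.19124994037429568), array([240.23272008, 224.69645841, 206.5708198 ]))
needle (np.float64(-15.169634302738116), np.float64(0.24697995472628825), array([241.37886962, 225.1113717 , 206.13262414]))
needle (np.float64(-13.865234024507952), np.float64(0.1559961727828207), array([239.4561706 , 224.64630251, 207.36812306]))
red (np.float32(163.57576), 1732, np.float64(213.1945727482679), np.float64(125.76501154734412)) dark (np.float32(86.117676), 2088, np.float64(230.28352490421457), np.float64(242.67768199233717))
red None dark (np.float32(166.69405), 1626, np.float64(240.39360393603937), np.float64(240.6309963099631))
needle_tip {'location': [393.3, 192.0], 'score': 0.49}
a red -13.090253168381816 -18.939004260240065 -6.271077449501146 1058
b dark -14.508601674821515 -18.63458487744639 -10.512627169921346 408
```

View pics/g.png

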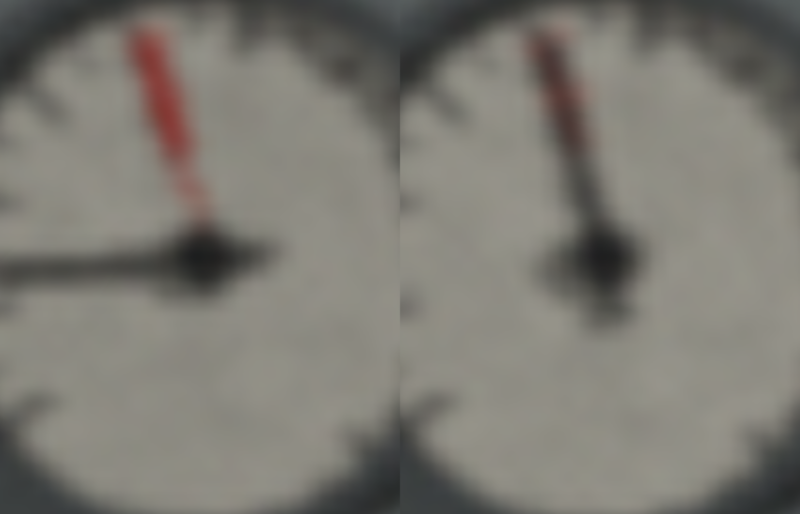

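Red shows on both sides of the needle, so it is aligned. I regrip and pull.

```bash
python3 -m creep '[[[5,2,0,0,0,0],[10,4.1,0,0,0,0],[15,6.1,0,0,0,0],[20,8.2,0,0,0,0],[22.9,9.4,1,0,0,0],[22.9,9.4,3,0,0,0],[22.9,9.4,4,0,0,0],[22.9,9.4,4,0,0,0]]]' 1 60; python3 -c "
from h import *
print(to_tool([.5598,.1727,.1125]))"
```

```text
t: 18.15
position: [0.5583, 0.1734, 0.1631]
tcp_rot: [-1.742, -2.601, 0.013]
ft_force: [0.1, -0.7, -0.1]
gripper_width: 0.998
[-0.14393302  0.17541746  5.05916783]
```

```bash
python3 -m creep '[[[-0.1,0.2,2,0,0,0],[-0.1,0.2,4,0,0,0],[-0.1,0.2,5,0,0,0],[-0.1,0.2,5,0,0,0]]]' 1 60 && python3 -m creep '[[[0,0,0,0,0,0],[0,0,0,0,0,0],[0,0,0,0,0,0],[0,0,0,0,0,0],[0,0,0,0,0,0],[0,0,0,0,0,0]]]' 0 60 && python3 -m creep '[[[0,0,-0.2,0,0,0],[0,0,-0.4,0,0,0],[0,0,-0.6,0,0,0],[0,0,-0.8,0,0,0],[0,0,-0.9,0,0,0],[0,0,-0.9,0,0,0],[0,0,-0.9,0,0,0]]]'
```

```text
t: 18.65
position: [0.5594, 0.1727, 0.1121]
tcp_rot: [-1.743, -2.599, 0.015]
ft_force: [1.0, 0.1, -0.2]
gripper_width: 0.998
t: 19.4
position: [0.5596, 0.1727, 0.1131]
tcp_rot: [-1.743, -2.6, 0.014]
ft_force: [-3.6, -1.3, 5.8]
gripper_width: 0.449
t: 20.27
position: [0.5596, 0.1728, 0.1217]
tcp_rot: [-1.743, -2.6, 0.015]
ft_force: [1.7, 1.2, -7.9]
gripper_width: 0.452
```

```bash
python3 -m creep '[[[0,0,0,0,0,0],[0,0,0,0,0,0],[0,0,0,0,0,0],[0,0,0,0,0,0]]]' 1 60; python3 -m creep '[[[0,0,-3,0,0,0],[0,0,-7,0,0,0],[-5,-2,-9,0,0,0],[-10,-4.1,-9,0,0,0],[-15,-6.2,-9,0,0,0],[-20,-8.2,-9,0,0,0],[-22.8,-9.5,-9,0,0,0],[-22.8,-9.5,-9,0,0,0]]]'
python3 fine.py; python3 look.py i
python3 - <<'E'
from h import *
np.set_printoptions(precision=4,suppress=True)
s=bot.get_obs();print(s["joint_pos"])
S=bot.read_camera("side");T=bot.read_camera("top");i=S["img"]
f=lambda im:cv2.resize(im,(400,400),interpolation=cv2.INTER_CUBIC)
g=cv2.imread("pics/i.png")[...,::-1]; g=cv2.resize(g[:,400:],(400,400))
cv2.imwrite("pics/k.png",np.hstack([g,f(i[130:200,215:285])])[...,::-1])
for l in("lever_ball","lever_pivot"):
    a=bot.landmark_of("top",l)[:1];b=bot.landmark_of("side",l)[:1];print(l,a,b)
    if a and b:print(tri([ray(T,a[0]["location"]),ray(S,b[0]["location"])]))
# red ball blob centroids
for n,c in(("top",T),("side",S)):
    h=cv2.cvtColor(c["img"],cv2.COLOR_RGB2HSV);m=(((h[...,0]<6)|(h[...,0]>174))&(h[...,1]>170)&(h[...,2]>80)).astype(np.uint8)
    k,_,st,ce=cv2.connectedComponentsWithStats(m)
    p=proj(c,[.484,-.38,.14])
    for q in range(1,k):
        if st[q,4]>8 and np.hypot(*(ce[q]-p))<25:print(n,ce[q],st[q],p)
E
```

```text
t: 20.78
position: [0.5598, 0.1728, 0.122]
tcp_rot: [-1.743, -2.6, 0.014]
ft_force: [-1.5, 0.1, 0.1]
gripper_width: 1.002
t: 21.78
position: [0.5594, -0.0782, 0.2125]
tcp_rot: [-1.751, -2.595, 0.016]
ft_force: [0.4, -0.0, -0.3]
gripper_width: 0.996
red t0 (np.float64(-16.40063038260637), np.float64(0.1280368784296151), array([246.71013518, 229.05045754, 208.4475003 ]))
red t0 (np.float64(-15.33938366559492), np.float64(0.1021024379680307), array([244.32593655, 227.86745656, 208.66589656]))
needle (np.float64(-14.488111551927151), np.float64(0.18587985566624957), array([240.20878599, 224.70501244, 206.61727662]))
needle (np.float64(-15.127235422646262), np.float64(0.23931972866329193), array([241.32622961, 225.10638594, 206.18323499]))
needle (np.float64(-13.846959344624779), np.float64(0.14889582458955591), array([239.44873933, 224.65917279, 207.40467848]))
red (np.float32(163.57576), 1732, np.float64(213.1945727482679), np.float64(125.76501154734412)) dark (np.float32(86.117676), 2088, np.float64(230.28352490421457), np.float64(242.67768199233717))
red None dark (np.float32(165.33963), 1629, np.float64(240.21853898096992), np.float64(239.8643339472069))
needle_tip {'location': [133.6, 153.5], 'score': 0.54}
a red -13.090253168381816 -18.939004260240065 -6.271077449501146 1058
b dark -14.26940036829142 -18.034285567129857 -10.251198750817432 385
[ 0.0216  0.3448  0.0736  1.7903 -0.0266  1.022   0.4965]
lever_ball [{'location': [405.2, 199.0], 'score': 0.5}] [{'location': [349.7, 323.5], 'score': 0.97}]
[ 0.4912 -0.3764  0.1334]
lever_pivot [{'location': [393.3, 191.8], 'score': 0.88}] [{'location': [363.6, 339.4], 'score': 0.84}]
[ 0.5223 -0.3718  0.0748]
top [407.275 201.525] [404 198   7   8  40] [407.3618 202.34  ]
side [348.7194 320.9565] [341 312  17  19 253] [349.254  323.7876]
```

View pics/k.png

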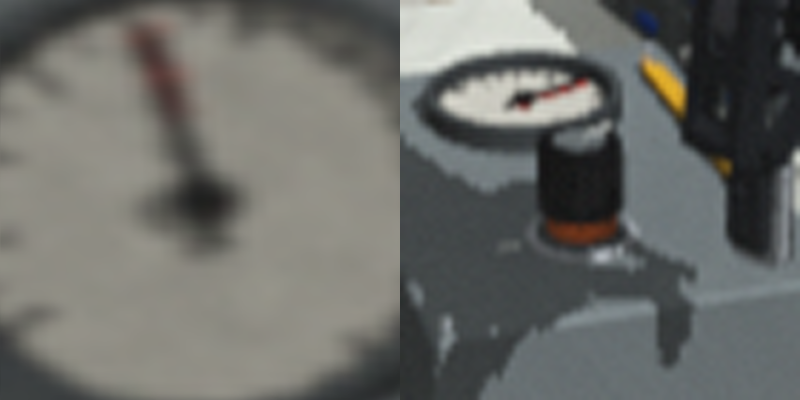

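The orange band shows and the needle is still over the red hand. Next is the lever.

```bash
python3 -m creep '[[[0,0,0,0,0,10],[0,0,0,0,0,10]]]' 0 60; python3 - <<'E'
from h import *
T=bot.read_camera("top");S=bot.read_camera("side")
b=tri([ray(T,(407.3,201.5)),ray(S,(349.3,321.5))]);print("ball",b)
u=np.array([.975,.22,0]);st=b-.05*u;st[2]=.2
print(st,to_tool(st),R.from_rotvec(bot.get_obs()["tcp_rot"]).as_matrix()[:,1])
E
```

```text
t: 22.78
position: [0.5598, -0.0741, 0.2123]
tcp_rot: [-1.962, -2.44, 0.016]
ft_force: [-0.7, 0.2, 0.3]
gripper_width: 0.604
ball [ 0.48536987 -0.37862946  0.14259889]
[ 0.43661987 -0.38962946  0.2       ] [-28.13903812 -18.85364598   1.43930007] [ 0.97609199  0.21686641 -0.01460795]
```

```bash
python3 -m creep '[[[-5,-3.3,0,0,0,0],[-10,-6.7,0,0,0,0],[-15,-10,0,0,0,0],[-20,-13.4,0,0,0,0],[-25,-16.7,0.5,0,0,0],[-28.1,-18.8,1,0,0,0],[-28.1,-18.8,1.2,0,0,0],[-28.1,-18.8,1.2,0,0,0]]]' 0 60
python3 - <<'E'
from h import *
T=bot.read_camera("top");S=bot.read_camera("side")
print(bot.get_obs()["joint_pos"],to_tool([.4366,-.3896,.127]))
cv2.imwrite("pics/l.png",np.hstack([cv2.resize(T["img"][120:270,330:480],(400,400)),cv2.resize(S["img"][184:384,230:430],(400,400))])[...,::-1])
E
```

```text
t: 23.88
position: [0.4374, -0.3883, 0.202]
tcp_rot: [-1.956, -2.443, 0.014]
ft_force: [-0.5, 0.3, -0.3]
gripper_width: 0.0
[ 0.47907677  0.3943192   0.24669548  1.75758797 -0.09962132  1.01348697
  0.98342305] [-0.19093243 -0.10221272  7.53753729]
```

View pics/l.png

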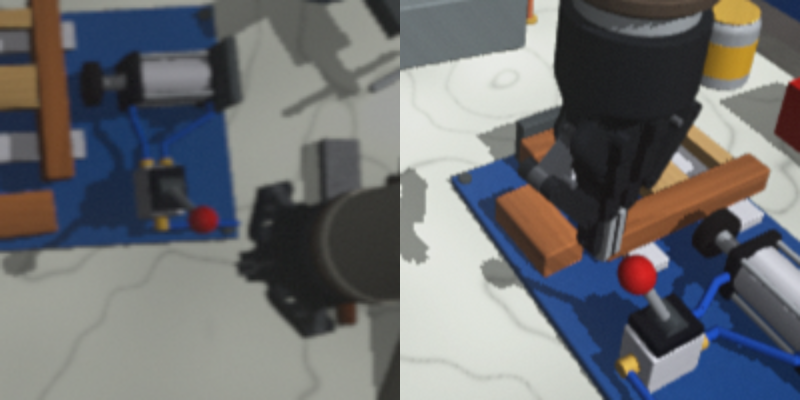

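```bash
python3 -m creep '[[[-0.2,-2.5,1,0,0,0],[-0.2,-2.5,4,0,0,0],[-0.2,-2.5,7,0,0,0],[-0.2,-2.5,7.4,0,0,0],[-0.2,-2.5,7.4,0,0,0]]]' && python3 -m creep '[[[0,2,0,0,0,0],[0,3.5,0,0,0,0],[0,4.5,0,0,0,0],[0,5.5,0,0,0,0],[0,6.5,0,0,0,0],[0,7.5,0,0,0,0],[0,8.5,0,0,0,0],[0,9.5,0,0,0,0],[0,10.5,0,0,0,0],[0,11.5,0,0,0,0],[0,12.3,0,0,0,0],[0,12.3,0,0,0,0]]]'
python3 - <<'E'
from h import *
T=bot.read_camera("top");S=bot.read_camera("side")
for n,c in(("top",T),("side",S)):
    h=cv2.cvtColor(c["img"],cv2.COLOR_RGB2HSV);m=(((h[...,0]<6)|(h[...,0]>174))&(h[...,1]>170)&(h[...,2]>80)).astype(np.uint8)
    k,_,st,ce=cv2.connectedComponentsWithStats(m)
    print(n,"released",proj(c,[.4854,-.3786,.1426]),"closed",proj(c,[.565,-.361,.1426]))
    for q in range(1,k):
        if st[q,4]>8 and np.hypot(*(ce[q]-proj(c,[.525,-.37,.14])))<60:print(n,ce[q],st[q])
E
```

```text
t: 24.6
position: [0.4142, -0.3945, 0.1293]
tcp_rot: [-1.953, -2.447, 0.014]
ft_force: [-0.9, -0.3, 0.3]
gripper_width: -0.004
t: 26.1
position: [0.535, -0.3665, 0.1275]
tcp_rot: [-1.951, -2.449, 0.013]
ft_force: [-0.2, -0.2, 0.2]
gripper_width: 0.005
top released [407.18266441 201.68047248] closed [398.47808333 170.45363698]
side released [349.69900891 321.41719682] closed [386.12615472 294.48925248]
side [392.99082569 300.31192661] [385 291  17  19 218]
```

```bash
python3 -m creep '[[[0,-2,0,0,0,0],[0,-4,-1,0,0,0],[0,-7,-5,0,0,0],[0,-12,-9,0,0,0],[3,-17,-11,0,0,0],[8,-18,-12,0,0,0],[8,-18,-12,0,0,0],[8,-18,-12,0,0,0]]]'
python3 - <<'E'
from h import *
T=bot.read_camera("top");S=bot.read_camera("side")
f=lambda i:cv2.resize(i,(400,400),interpolation=cv2.INTER_CUBIC)
cv2.imwrite("pics/m.png",np.hstack([f(T["img"][90:240,280:430]),f(S["img"][134:384,200:450])])[...,::-1])
B={}
for n,c in(("top",T),("side",S)):
    h=cv2.cvtColor(c["img"],cv2.COLOR_RGB2HSV);m=(((h[...,0]<6)|(h[...,0]>174))&(h[...,1]>170)&(h[...,2]>80)).astype(np.uint8)
    k,_,st,ce=cv2.connectedComponentsWithStats(m)
    for q in range(1,k):
        if st[q,4]>8 and np.hypot(*(ce[q]-proj(c,[.56,-.36,.14])))<25:print(n,ce[q],st[q]);B[n]=ray(c,ce[q])
if len(B)==2:print(tri(list(B.values())))
E
python3 fine.py|tail -3
```

```text
t: 27.2
position: [0.3417, -0.3299, 0.2511]
tcp_rot: [-1.955, -2.448, 0.014]
ft_force: [0.4, -0.6, -0.7]
gripper_width: -0.002
top [403.31818182 169.54545455] [400 166   8   8  44]
side [392.47391304 299.99565217] [385 291  16  19 230]
[ 0.56692109 -0.37319453  0.14227032]
needle (np.float64(-14.562695352200338), np.float64(0.18485899310299084), array([240.3353215 , 224.74820099, 206.56322707]))
needle (np.float64(-15.244539923425087), np.float64(0.23925734493240863), array([241.53335984, 225.18162494, 206.10460088]))
needle (np.float64(-13.930732887042787), np.float64(0.14788907708703114), array([239.58817596, 224.70551815, 207.34241736]))
```

The ball moved 82 mm horizontally (full throw is 81.5 mm) and is at the end height of 0.142 m. The needle is unchanged and the robot is clear, so I hand in.

```bash
python3 -c "
from workcell import bot
print(bot.finish_job())"
```

```text
the job is handed in; nothing more can be done
None
```

I did the job in the order asked and handed it in at about 28 s of robot time; no verdict was reported.

- **Knob turn:** I turned the knob about 110° clockwise, then corrected by −8.5° and +2° after looking at the gauge. In the last close-up, red showed on both sides of the black needle. The two measurements agree to about 1°: the needle reads −14° to −15°, the red hand −15° to −16°. The needle's small height above the red hand and its shadow limit the accuracy. One tip-offset reading put the needle about 1.2–1.4° off the other way.
- **Knob pull:** The knob rose about 8.6 mm, the orange band was visible under it, and the needle did not move.
- **Lever:** I pushed the ball over with the closed fingers. From the two cameras, it moved 82 mm to its end height of 0.142 m, against about 81.5 mm expected for the full throw. The needle was unchanged afterwards.

My final picture of the clamp was refused because the 12-picture limit was reached. The closed lever is therefore confirmed only by the ball's measured position, and I did not see the ram itself. I also did not re-check the other bench items at the end. The arm was well clear at hand-in, with force readings near zero.

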